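# Clear the bottom bracket off the tool case and close its hasp

## Task

The blue tool case on the bench cannot be fastened because a bottom-bracket cartridge has been left standing on its lid, in the way of the hasp. Reach in under the carrying handle, lift the cartridge out and set it down gently, standing upright, in the shallow metal tray; then swing the hasp over until it lies fully down on its staple. Leave the other things on the bench where they are.

Things in the scene. Friction and masses are not known exactly. Their poses are not given: they have to be found in the camera images.
- case: Blue steel tool case, immovable, 206 (x) x 340 (y) mm, flat lid top 90 mm above the bench. Origin: centre of its underside; z up, y along the carrying handle, x away from the robot (yawed up to 0.25 rad). Hasp, staple and cartridge stand on the lid near x = 0, beneath the fixed handle (handle_mid). A 10 mm high lip stands on the lid at y = +160 mm.
- handle_mid (a point): Middle of the handle: a level fixed tube, 20 mm thick, along case y, at case x = +12 mm, 240 mm above the bench, y -155..+155 mm, on 12 mm posts at y = +-172 mm. It is above cartridge and hasp, so a gripper pointing straight down cannot get at them: lean the tool about 25 to 45 degrees, body back towards the robot, fingers pointing to case +x and down.
- cartridge: Bottom-bracket cartridge: a plain upright steel cylinder 42 mm in diameter and 62 mm high with a 15 mm diameter, 14 mm high axle stub on top; about 0.25 kg. Origin: centre of its underside, z along its axis. It starts standing on the lid between hinge and staple, case x -12..+6 mm, y -16..-4 mm.
- hasp (a joint): Hinge angle of the hasp, rad: 0 = lying flat on the lid with its slot over the staple (fully closed, its stop), 1.57 = upright, up to 2.3 = leaning back. Starts between 1.75 and 2.2. The hinge is stiff (about 0.06 N m): it stays where it is left; under 3 N at its end swings it.
- hasp_hinge (a point): Middle of the hasp's hinge axis (parallel to case x), at case x = 0, y = -75 mm, 98 mm above the bench; knuckle radius 5 mm. The hasp is a steel strap 26 mm wide (case x), 3 mm thick, 125 mm long from this axis. Open, it stands up on the -y side of the cartridge; it swings towards +y and down to close, pushed from its -y side.
- hasp_tip (a point): Free end of the strap, on its centre line, 125 mm from the hinge axis; an 8 mm turned-up lip stands there on the strap's upper face (the face that looks up when closed). The slot for the staple lies 92 to 116 mm from the hinge.
- staple (a point): Top of the fixed staple, a small steel U 17 mm long (along y), 5 mm thick, standing 18.5 mm above the lid at case x = 0, y = +30 mm. The closed hasp's top face lies 9.5 mm above the lid, so the staple stands 9 mm out of it.
- tray: Shallow empty open aluminium tray, immovable, outside 150 (x) x 130 (y) x 30 mm high, walls and floor 4 mm. Origin: centre of its underside. Stands on the bench to the left or to the right of the case.
- bin: Bystander: deeper grey plastic bin, 140 x 120 x 70 mm high, with sprockets in it, on the other side of the case. Origin: centre of its underside.
- wrench: Bystander: wrench 180 mm long lying flat on the bench beyond the case, roughly along y. Its length is its x axis.
- jar: Bystander: white jar, 56 mm in diameter, 65 mm high, beyond the case on the left. Origin: centre of its underside.
- lockring: Bystander: steel ring 60 mm in diameter, 10 mm high, lying beyond the case on the right. Origin: centre of its underside.
There are look-alikes about, which are no part of the job. What is shaped like the cartridge but green or pink is not meant.

How it is judged:
By the outcome, as a careful person would: the job done as asked, in the order asked, and still so for the second after the job is handed in, with the robot touching nothing.
It also fails if it takes over 61 s, if anything falls off the work surface, if the arm or the gripper's body presses on something with over 40 N, if the wrist force passes 120 N, or if a joint passes its speed limit or range.

## Robot

A 6-joint arm with a two-finger parallel gripper is mounted at the origin on the work surface. World frame = base frame: x ahead of the robot, y to its left, z up, the work surface at z = 0. Lengths are in mm, angles in degrees, forces in N, time in s.
With the tool pointing down it reaches from about 350 to 850 mm from the base axis. Payload 8.1 kg.
Tool frame: the origin (TCP) lies on the centre line of the jaws, within the pads' length; the fingertips stand 19 mm ahead of it and the grasp point (between the pads) is the TCP (r.tip_reach is the z of the fingertips in the tool frame, in mm); z points along the fingers, y is the line along which they close (so a half turn about z gives the same grasp; the last joint's range is limited). The gripper opens to 85 mm and grips with 20 to 120 N. Pads are 22 mm wide; open, the fingers measure 114 mm over their backs; the gripper's body (76 mm by 85 mm) begins 54 mm behind the grasp point. The pads swing forward as they close: fully open they stand 13 mm farther back than shut.
Start: joints at [-67.918, 7.471, 85.268, -0, 87.261, -4.893], TCP at [272.179, -534.719, 250.292] pointing down, gripper open.
Joint ranges: [-169.43, 169.43], [-51.17, 129.36], [1.28, 143.12], [-76.62, 256.62], [0, 156.53], [-152.29, 152.29]. Speed limits (degrees/s): [136.94, 136.94, 159.86, 180, 180, 180].

## Interface

Orientations are given as [roll, pitch, yaw] about the fixed x, y, z axes, in that order (R = Rz(yaw) Ry(pitch) Rx(roll)).
In Python, from bench import r gives the robot as it stands. The module is installed in compiled form; this text tells all that it offers.
- The arm moves only by the shell command python3 -m handwheel 'ROWS' [FORCE]. ROWS is JSON, a list of rows, each a list of 7 numbers: the shift along the tool's x, y, z in m, then the turn, a rotation vector about the tool's x, y, z in degrees, then the finger opening in m, from 0 to 0.0854. In form: [[tx, ty, tz, ax, ay, az, claw], ...]. A call has 1 to 8 rows; each row shifts and turns the commanded pose from where the row before left it, along the tool's axes as they then stand; what a row does not reach is not made up. A row lasts 1/12 s, in which the tool goes at most 41.7 mm and 7.16 degrees, less where a joint would pass 70% of its speed; a pose out of reach is approached as far as the arm can. A call with a gripper value outside its range is refused whole. The fingers move at their own pace and stop on an object; FORCE is the grip in N (left out, the last holds). Time passes only in rows, so rows that do not move let the fingers close. It gives the time, the measured TCP pose, the force, the opening and the grip force at its end, in the units of the state.
- r.sense(): the state, without advancing time (a new reading comes with each control period).
- r.snapshot(name): name is "scene" or "top"; returns (picture, depth): 384x512x3 uint8, blue, green, red; 384x512 float32, mm along the optical axis (not along the pixel's ray), 0 where there is no reading.
- r.calibration(name): a dict with "vfov" (degrees; the focal length in pixels is half the picture's height over the tangent of half this angle, whatever the lens; pixels are square), "cx", "cy" (the principal point, pixels), "rvec" (rotation vector, rad) and "tvec" (3), from world to camera coordinates, as OpenCV has them. Camera axes: x right, y down, z forward; pixel columns grow to the right and rows downward; lengths in mm; the calibration is good to about 2 mm. A picture is of the moment at which its call begins. calibration takes no time and is no camera call.
- r.hand_in(): hands the job in; it is judged then, once.
The state is a dict: "time": time; "joint_pos": joint angles; "qd": joint speeds; "joint_efforts": joint torques, N m; "tool_pos": TCP position; "tcp_rot": TCP orientation; "ft_force": force on the tool from outside, world axes, zero at the start; "wrist_torque": the same for the moment, N m; "finger_gap": finger opening in mm; "grip_force": force on a finger pad.
Only numpy, scipy, OpenCV 4.12 (cv2) and the standard library are available. Lean on these libraries where they do the work, as an engineer would, in place of code of your own. Each camera call takes 0.05 s, during which the arm holds its last target. There are 200 camera calls.

## Working session

There is one attempt and no reset: what is moved stays moved. The work goes in short steps, Python scripts to look and compute and a shell command to move; the robot and the scene stay as the last step left them, time stands still between calls to the robot, and variables do not carry over. Pictures are saved under pics/ and viewed, at most 10 in all, crops included, and the job is handed in when it is done.

```bash
mkdir -p pics; cat > h.py <<'E'
import numpy as np, cv2
from scipy.spatial.transform import Rotation as R
from bench import r
def cam(n):
    c=r.calibration(n); f=192/np.tan(np.radians(c["vfov"])/2)
    return f,c["cx"],c["cy"],cv2.Rodrigues(np.array(c["rvec"],float))[0],np.array(c["tvec"],float).ravel()
def world(n,depth):
    f,cx,cy,M,t=cam(n); v,u=np.mgrid[0:384,0:512]
    P=np.stack([(u-cx)/f*depth,(v-cy)/f*depth,depth],-1)-t
    return P@M
def proj(n,p):
    f,cx,cy,M,t=cam(n); q=M@np.array(p,float)+t; return q[:2]/q[2]*f+[cx,cy]
E
python3 - <<'E'
from h import *
for n in("scene","top"):
    p,d=r.snapshot(n); np.savez(f"{n}0.npz",p=p,d=d); cv2.imwrite(f"pics/{n}0.png",cv2.resize(p,(768,576)))
    f,cx,cy,M,t=cam(n); print(n,f,cx,cy,-M.T@t,M[2])
print(r.sense())
E
```

```text
scene 441.8822306783094 258.97598930764235 196.86098384366022 [1005.51821248 -693.3104383   907.28769072] [-0.34432005  0.63396236 -0.69248496]
top 374.4950800597829 252.93024711885727 191.41847268086366 [ 526.91087781  -15.74627075 1278.14828158] [ 0.08079878  0.02727521 -0.99635717]
{'time': 0.1, 'joint_pos': array([-6.79180564e+01,  7.51066349e+00,  8.53234098e+01, -1.31729880e-05,
        8.72613971e+01, -4.89296662e+00]), 'qd': array([-8.71190401e-03, -9.13920878e-02, -1.44094167e-01,  1.91915941e-05,
       -3.96799060e-02,  8.16027099e-02]), 'joint_efforts': array([ 1.14012611e-03, -5.70949996e+01, -5.01942372e+01, -1.74552506e-04,
        8.13245948e-03,  6.89057089e-06]), 'tool_pos': array([ 272.00608985, -534.28176136,  249.34698057]), 'tcp_rot': array([-1.79904876e+02, -8.12999927e-03,  2.69749041e+01]), 'ft_force': array([-0.30521976,  0.0744078 , -0.03769999]), 'wrist_torque': array([-0.00753558, -0.06461022, -0.00200957]), 'grip_force': 0.0, 'finger_gap': 85.58507715125823}
```

View pics/scene0.png

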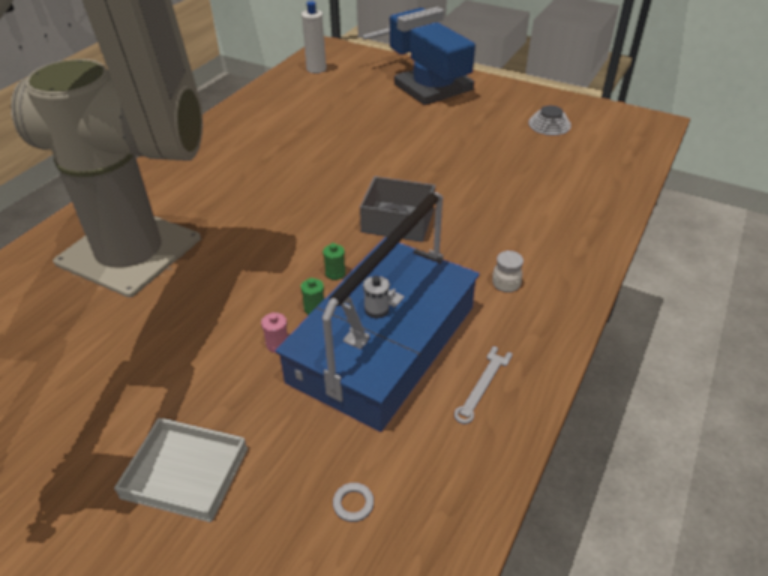

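View pics/top0.png

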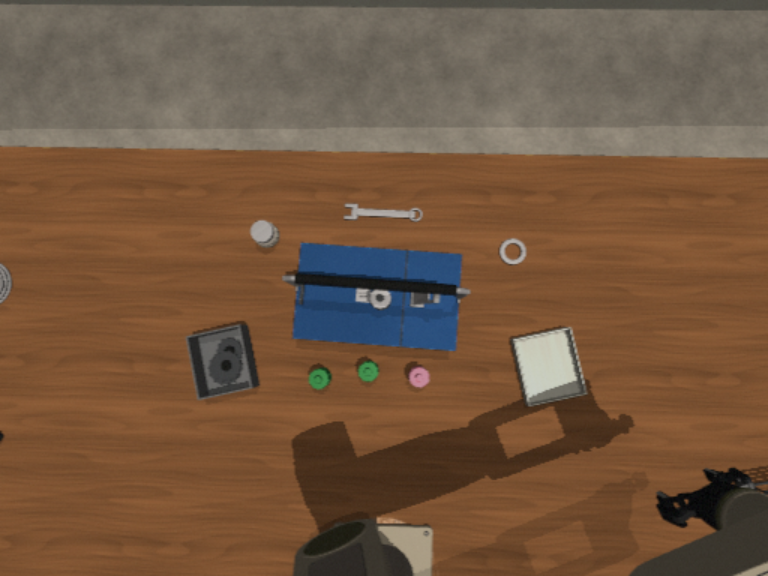

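The scene picture shows the steel cartridge on the lid at (376,295). Possible mix-ups are green (334,262), green (312,296) and pink (275,332) on the bench. I choose the grey one on the lid. The tray is at (183,468), on the right (-y) side.

```bash
python3 - <<'E'
from h import *
S={n:np.load(n+"0.npz") for n in("scene","top")}
W={n:world(n,S[n]["d"]) for n in S}
for n in S:
    p=S[n]["p"].astype(int); w=W[n]
    m=(p[...,0]>p[...,2]+40)&(abs(w[...,2]-90)<8)&(w[...,0]<800)
    q=w[m][:,:2].astype(np.float32); print(n,m.sum(),"lid rect",cv2.minAreaRect(q),"z",np.median(w[m][:,2]))
    w2=w
    m=(w[...,2]>222)&(w[...,2]<262)&(abs(w[...,0]-560)<130)&(abs(w[...,1])<260)
    q=w[m]; print(" handle",len(q),q.mean(0), np.polyfit(q[:,1],q[:,0],1), q[:,1].min(),q[:,1].max(),np.percentile(q[:,2],95))
    m=(w[...,2]>100)&(w[...,2]<215)&(abs(w[...,0]-500)<110)&(abs(w[...,1]+10)<120)
    q=w[m]; c=S[n]["p"][m]; print(" on lid",len(q))
    # cartridge top annulus
    k=abs(q[:,2]-152)<4; print(" z152:",q[k].min(0) if k.any() else 0,q[k].max(0) if k.any() else 0,k.sum())
    k=abs(q[:,2]-166)<4; print(" z166:",q[k].mean(0),k.sum())
    m=(abs(w[...,2]-30)<6)&(w[...,1]<-220)&(w[...,1]>-480)&(w[...,0]>330)&(w[...,0]<560)
    q=w[m][:,:2].astype(np.float32); print(" tray rim",len(q),cv2.minAreaRect(q) if len(q)>3 else 0)
    m=(abs(w[...,2]-4)<5)&(w[...,1]<-220)&(w[...,1]>-480)&(w[...,0]>330)&(w[...,0]<560)&(p.min(-1)>110)
    q=w[m][:,:2].astype(np.float32); print(" tray floor",len(q),cv2.minAreaRect(q) if len(q)>3 else 0)
p=S["scene"]["p"]; cv2.imwrite("pics/crop1.png",cv2.resize(p[120:290,165:345],None,fx=3.5,fy=3.5,interpolation=cv2.INTER_CUBIC)[:600])
E
```

```text
scene 5532 lid rect ((506.23577880859375, 402.12457275390625), (294.5246887207031, 1180.0836181640625), 14.652609825134277) z 90.51839290237254
 handle 937 [618.83496883  -6.75992784 245.50313326] [5.42642231e-02 6.19201791e+02] -158.6279562106516 194.62363719909357 251.04380945296725
 on lid 422
 z152: [574.3914471  -74.63253985 148.06984208] [609.87784868  33.91230815 155.50635398] 121
 z166: [597.54305869 -20.79648472 166.34003933] 39
 tray rim 607 ((463.0211181640625, -359.5621032714844), (151.877685546875, 133.2982940673828), 12.905994415283203)
 tray floor 2353 ((458.4877624511719, -351.3571472167969), (139.3515625, 159.57040405273438), 18.061660766601562)
top 5546 lid rect ((605.5000610351562, 22.279693603515625), (343.4955749511719, 204.51747131347656), 87.0544204711914) z 89.20787140159501
 handle 839 [616.57696195  21.41720146 246.0865205 ] [5.23751948e-02 6.15455232e+02] -153.03093485820787 197.19360367479194 250.94226279322592
 on lid 259
 z152: [577.078592   -69.86224637 148.23369754] [609.94215039  35.64928456 155.89164634] 114
 z166: [596.53368098 -10.01681311 165.55267453] 24
 tray rim 239 ((463.1636047363281, -356.23358154296875), (149.99368286132812, 132.50198364257812), 13.492915153503418)
 tray floor 1222 ((466.9115295410156, -365.2650451660156), (138.04864501953125, 132.8291015625), 14.23668098449707)
```

View pics/crop1.png

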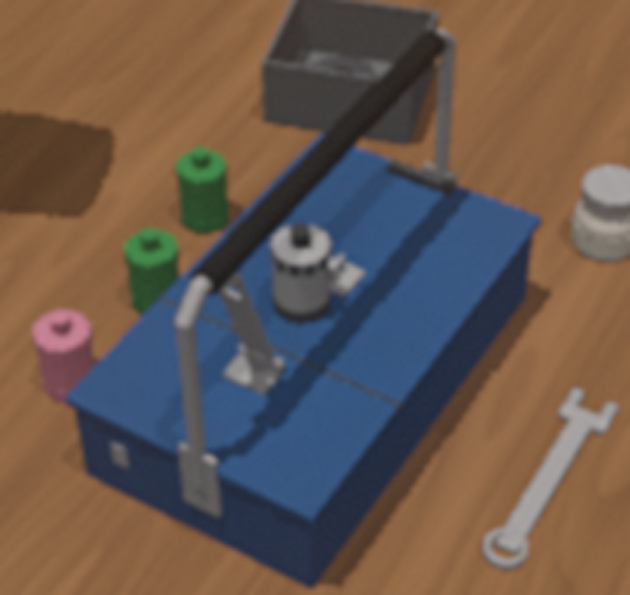

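The crop confirms the grey cartridge, crop (300,270), standing on the lid under the handle. The hasp leans back at crop (250,330). Fitting them next.

```bash
python3 - <<'E'
from h import *
from scipy.optimize import least_squares
C=np.array([606,22.3]); a=-0.0535; Rz=np.array([[np.cos(a),-np.sin(a)],[np.sin(a),np.cos(a)]])
for n in("scene","top"):
    S=np.load(n+"0.npz"); w=world(n,S["d"]); q=w.reshape(-1,3).copy(); q=q[S["d"].ravel()>0]
    q[:,:2]=(q[:,:2]-C)@Rz   # case frame
    m=(abs(q[:,0])<45)&(abs(q[:,1]+10)<38)
    for lo,hi in((108,146),(148,156),(160,172)):
        k=q[m&(q[:,2]>lo)&(q[:,2]<hi)]
        if len(k)<4: continue
        R0=21 if lo<160 else 7.5
        if lo==108:
            s=least_squares(lambda c:np.hypot(k[:,0]-c[0],k[:,1]-c[1])-21,[0,-10],loss='soft_l1'); print(n,"cyl",s.x,s.cost,len(k))
        else: print(n,lo,len(k),"mean",k.mean(0),"min",k.min(0),"max",k.max(0))
    k=q[(abs(q[:,0])<18)&(q[:,1]<-55)&(q[:,1]>-150)&(q[:,2]>112)&(q[:,2]<222)]
    print("hasp",len(k)); o=np.argsort(k[:,2]); print(k[o][::max(1,len(k)//14)].round(0).tolist())
    ang=np.arctan2(k[:,2]-98,k[:,1]+75); print(np.median(ang),np.hypot(k[:,2]-98,k[:,1]+75).max(), k[:,0].min(),k[:,0].max())
    k=q[(abs(q[:,0])<8)&(abs(q[:,1]-30)<15)&(q[:,2]>101)&(q[:,2]<115)]; print("staple",len(k),k.mean(0) if len(k) else 0)
E
```

```text
scene cyl [-9.26338092 -9.80847272] 110.70854224380886 178
scene 148 138 mean [ -6.14083626 -14.38532068 152.16563609] min [-31.21481393 -32.50949952 148.14992845] max [ 12.75965634  11.07871378 155.50635398]
scene 160 30 mean [ -8.23381785 -12.5258183  165.68065189] min [-15.82684683 -18.0264354  160.1814119 ] max [ -1.25535189  -3.97385272 169.86337192]
hasp 162
[[10.0, -84.0, 112.0], [2.0, -84.0, 119.0], [-8.0, -86.0, 126.0], [-11.0, -89.0, 134.0], [2.0, -91.0, 139.0], [12.0, -93.0, 146.0], [6.0, -96.0, 153.0], [10.0, -98.0, 159.0], [-8.0, -100.0, 166.0], [11.0, -98.0, 170.0], [10.0, -105.0, 176.0], [-11.0, -107.0, 183.0], [10.0, -108.0, 188.0], [13.0, -111.0, 202.0], [7.0, -119.0, 215.0]]
1.9286905329027875 128.8679526940125 -14.73599914432524 13.512347744533017
staple 13 [ -0.50085171  26.9541546  106.23902376]
top cyl [-8.511448   -6.65712247] 25.788429985180482 6
top 148 119 mean [-10.03979662  -7.76332033 151.35702735] min [-28.70929611 -29.29177729 148.23369754] max [  7.94405455  13.0624473  155.87269298]
top 160 19 mean [ -8.74798508  -7.65293002 165.15516028] min [-14.28738509 -14.62088358 160.71470097] max [ -2.03431916  -2.54568711 168.87019716]
hasp 107
[[7.0, -78.0, 114.0], [-9.0, -79.0, 119.0], [-3.0, -81.0, 127.0], [-13.0, -82.0, 134.0], [-10.0, -87.0, 141.0], [-7.0, -90.0, 151.0], [-13.0, -93.0, 156.0], [-7.0, -95.0, 164.0], [1.0, -97.0, 174.0], [1.0, -100.0, 180.0], [-5.0, -103.0, 185.0], [-9.0, -108.0, 203.0], [-8.0, -121.0, 212.0], [-6.0, -121.0, 214.0], [-9.0, -115.0, 216.0], [-3.0, -118.0, 218.0]]
1.8582702140886949 127.42415148086211 -13.742183392556264 9.756334184061245
staple 6 [ -1.46814937  30.00878942 107.05401071]
```

```bash
cat >> h.py <<'E'
C=np.array([606,22.3,0]); YAW=-3.06; CZ=R.from_euler('z',YAW,degrees=True)
def case(x,y,z): return C+CZ.apply([x,y,z])
def tilt(deg,yaw=YAW,roll=0):  # tool leaning: fingers to +x and down
    return R.from_euler('z',yaw,degrees=True)*R.from_euler('y',-deg,degrees=True)*R.from_euler('x',180,degrees=True)
def go(pos,rot=None):
    s=r.sense(); T=R.from_euler('xyz',s["tcp_rot"],degrees=True); G=rot or T
    v=(T.inv()*G).as_rotvec(degrees=True); a=np.linalg.norm(v)
    t=G.inv().apply(np.array(pos)-s["tool_pos"])
    print("turn",v.round(2),"|%.1f| then shift"%a,t.round(1),"|%.0f| (shift in present axes"%np.linalg.norm(t),T.inv().apply(np.array(pos)-s["tool_pos"]).round(1),")")
def st():
    s=r.sense(); print(round(s["time"],2),s["tool_pos"].round(1),s["tcp_rot"].round(2),"F",s["ft_force"].round(1),"M",s["wrist_torque"].round(2),"gap",round(s["finger_gap"],1),round(s["grip_force"],1),"q",s["joint_pos"].round(0))
E
python3 - <<'E'
from h import *
G=tilt(35); print(G.as_matrix().round(2)); go(case(-9-.574*180,-9,133+.819*180),G); print(case(-9,-9,133))
E
```

```text
[[ 0.82 -0.05  0.57]
 [-0.04 -1.   -0.03]
 [ 0.57  0.   -0.82]]
turn [-9.26 34.2  29.06] |45.8| then shift [ 174.7 -564.6   84.4] |597| (shift in present axes [ 448.4 -393.   -30.4] )
[596.53239716  13.79326758 133.        ]
```

```bash
python3 -m handwheel '[[0,0,0,-1.16,4.28,3.63,0.085],[0,0,0,-1.16,4.28,3.63,0.085],[0,0,0,-1.16,4.28,3.63,0.085],[0,0,0,-1.16,4.28,3.63,0.085],[0,0,0,-1.16,4.28,3.63,0.085],[0,0,0,-1.16,4.28,3.63,0.085],[0,0,0,-1.16,4.28,3.63,0.085],[0,0,0,-1.16,4.28,3.63,0.085]]' 40
python3 -m handwheel '[[0.011,-0.035,0.005,0,0,0,0.085],[0.011,-0.035,0.005,0,0,0,0.085],[0.011,-0.035,0.005,0,0,0,0.085],[0.011,-0.035,0.005,0,0,0,0.085],[0.011,-0.035,0.005,0,0,0,0.085],[0.011,-0.035,0.005,0,0,0,0.085],[0.011,-0.035,0.005,0,0,0,0.085],[0.011,-0.035,0.005,0,0,0,0.085]]'
python3 -c "
from h import *
st(); go(case(-9-.574*180,-9,133+.819*180),tilt(35))"
```

```text
time: 0.77
tool_pos: [271.9, -534.9, 250.3]
tcp_rot: [179.9, -35.3, -3.2]
ft_force: [-0.3, -0.8, -0.5]
finger_gap: 85.4
grip_force: 0.0
time: 1.43
tool_pos: [382.0, -258.6, 267.2]
tcp_rot: [179.9, -35.1, -3.1]
ft_force: [0.8, 0.3, -0.3]
finger_gap: 85.1
grip_force: 0.0
1.43 [ 382.  -258.6  267.2] [179.92 -35.08  -3.06] F [ 0.8  0.3 -0.3] M [ 0.01  0.22 -0.01] gap 85.1 0.0 q [-63. -43. 131.  31.  75.  27.]
turn [ 0.08 -0.08  0.  ] |0.1| then shift [  86.6 -283.5   44.4] |300| (shift in present axes [  86.5 -283.5   44.2] )
```

```bash
python3 -m handwheel '[[0.0108,-0.0354,0.0055,0,0,0,0.085],[0.0108,-0.0354,0.0055,0,0,0,0.085],[0.0108,-0.0354,0.0055,0,0,0,0.085],[0.0108,-0.0354,0.0055,0,0,0,0.085],[0.0108,-0.0354,0.0055,0,0,0,0.085],[0.0108,-0.0354,0.0055,0,0,0,0.085],[0.0108,-0.0354,0.0055,0,0,0,0.085],[0.0108,-0.0354,0.0055,0,0,0,0.085]]'
python3 -m handwheel '[[0,0,0,0,0,0,0.085],[0,0,0,0,0,0,0.085]]' >/dev/null
python3 -c "
from h import *
st(); go(case(-9,-9,133),tilt(35))"
```

```text
time: 2.1
tool_pos: [500.6, 15.5, 281.4]
tcp_rot: [-179.9, -34.8, -2.9]
ft_force: [0.7, -1.0, -0.3]
finger_gap: 84.7
grip_force: 0.0
2.27 [500.2  17.2 280.4] [-179.9   -34.63   -2.52] F [ 0.1 -0.2  0.5] M [ 0.04  0.31 -0.01] gap 85.0 0.0 q [ -5. -44. 130.   2.  60.  87.]
turn [-0.41  0.38  0.44] |0.7| then shift [ -5.6  -1.7 176. ] |176| (shift in present axes [ -4.5  -0.5 176.1] )
```

```bash
python3 -m handwheel '[[-0.005,-0.001,0.02,-0.4,0.4,0.4,0.085],[0,0,0.02,0,0,0,0.085],[0,0,0.02,0,0,0,0.085],[0,0,0.02,0,0,0,0.085],[0,0,0.02,0,0,0,0.085],[0,0,0.02,0,0,0,0.085],[0,0,0,0,0,0,0.085]]'
python3 - <<'E'
from h import *
st(); go(case(-9,-9,133),tilt(35))
p,d=r.snapshot("scene"); cv2.imwrite("pics/a1.png",cv2.resize(p[130:270,190:320],None,fx=4,fy=4,interpolation=cv2.INTER_CUBIC))
E
```

```text
time: 2.85
tool_pos: [563.5, 8.0, 174.9]
tcp_rot: [180.0, -34.7, -3.7]
ft_force: [-0.6, 0.4, -1.4]
finger_gap: 85.4
grip_force: 0.0
2.85 [563.5   8.  174.9] [179.96 -34.71  -3.66] F [-0.6  0.4 -1.4] M [ 0.03  0.31 -0.06] gap 85.4 0.0 q [ -5. -25. 129.   1.  41.  88.]
turn [ 0.38  0.29 -0.49] |0.7| then shift [ 2.7 -7.5 53.1] |54| (shift in present axes [ 2.9 -7.9 53. ] )
```

View pics/a1.png

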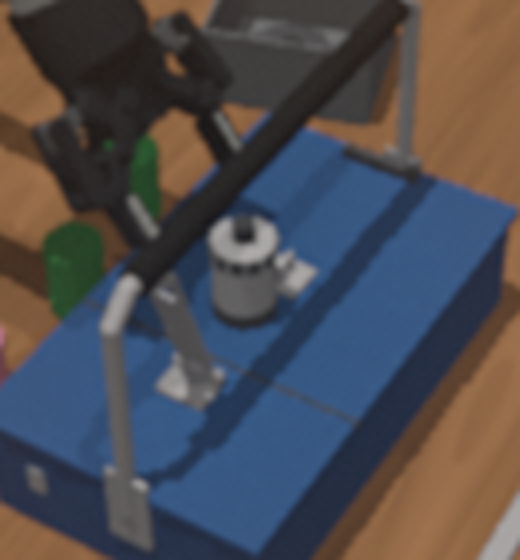

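The picture shows the open fingers, at (145,215) and (230,140), behind the handle on either side of the cartridge (245,270). Nothing is touched. Next I correct the side offset and settle.

```bash
python3 -m handwheel '[[0.003,-0.0075,0.01,0.3,0.3,-0.4,0.085],[0,0,0,0,0,0,0.085],[0,0,0,0,0,0,0.085],[0,0,0,0,0,0,0.085]]'
python3 - <<'E'
from h import *
for i in range(3): st()
go(case(-9,-9,133),tilt(35))
E
python3 -m handwheel '[[0,0,0,0,0,0,0.085],[0,0,0,0,0,0,0.085]]'
```

```text
time: 3.23
tool_pos: [573.7, 16.6, 174.7]
tcp_rot: [180.0, -35.5, -3.0]
ft_force: [-0.1, 1.2, 0.4]
finger_gap: 85.6
grip_force: 0.0
3.23 [573.7  16.6 174.7] [179.99 -35.47  -3.02] F [-0.1  1.2  0.4] M [ 0.01  0.28 -0.01] gap 85.6 0.0 q [ -4. -24. 128.   1.  40.  89.]
3.23 [573.7  16.6 174.7] [179.99 -35.47  -3.02] F [-0.1  1.2  0.4] M [ 0.01  0.28 -0.01] gap 85.6 0.0 q [ -4. -24. 128.   1.  40.  89.]
3.23 [573.7  16.6 174.7] [179.99 -35.47  -3.02] F [-0.1  1.2  0.4] M [ 0.01  0.28 -0.01] gap 85.6 0.0 q [ -4. -24. 128.   1.  40.  89.]
turn [-0.01 -0.47  0.03] |0.5| then shift [-5.1  1.6 47.4] |48| (shift in present axes [-5.5  1.6 47.3] )
time: 3.4
tool_pos: [573.8, 17.1, 174.6]
tcp_rot: [180.0, -35.5, -3.0]
ft_force: [0.4, -0.2, 0.8]
finger_gap: 84.8
grip_force: 0.0
```

```bash
python3 -m handwheel '[[-0.0055,0.002,0.01,0,-0.4,0,0.085],[0,0,0.01,0,0,0,0.085],[0,0,0.01,0,0,0,0.085],[0,0,0,0,0,0,0.085],[0,0,0,0,0,0,0.085]]'
python3 -c "
from h import *
go(case(-9,-9,133),tilt(35))"
```

```text
time: 3.82
tool_pos: [585.7, 14.7, 144.5]
tcp_rot: [-180.0, -34.9, -3.0]
ft_force: [0.0, -0.1, -0.7]
finger_gap: 84.8
grip_force: 0.0
turn [-0.05  0.13  0.07] |0.2| then shift [ 2.3  0.3 15.6] |16| (shift in present axes [ 2.3  0.3 15.6] )
```

```bash
python3 -m handwheel '[[0.002,0,0.008,0,0,0,0.085],[0,0,0.007,0,0,0,0.085],[0,0,0,0,0,0,0.085],[0,0,0,0,0,0,0.085]]'
python3 - <<'E'
from h import *
go(case(-9,-9,133),tilt(35))
f,cx,cy,M,t=cam("scene")
p,d=r.snapshot("scene"); cv2.imwrite("pics/a2.png",cv2.resize(p[130:270,190:320],None,fx=4,fy=4,interpolation=cv2.INTER_CUBIC))
E
```

```text
time: 4.15
tool_pos: [596.3, 14.2, 134.3]
tcp_rot: [180.0, -34.9, -3.0]
ft_force: [-0.4, -0.1, 0.5]
finger_gap: 84.8
grip_force: 0.0
turn [-0.05  0.05  0.07] |0.1| then shift [-0.5  0.4  1.2] |1| (shift in present axes [-0.5  0.4  1.2] )
```

View pics/a2.png

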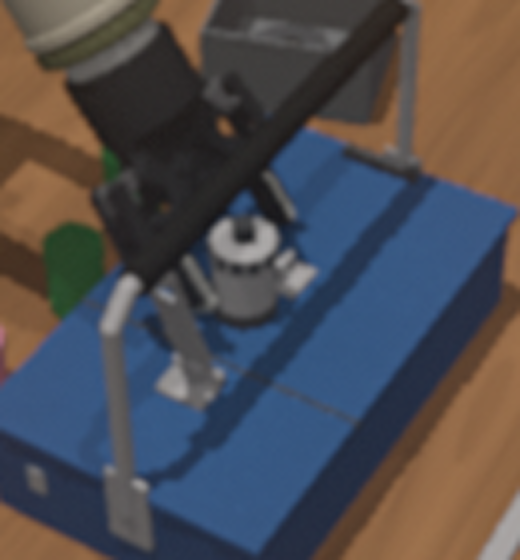

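The fingers straddle the cartridge, at (200,290) and (280,200), with the cartridge at (245,270) between them. Closing.

```bash
python3 -m handwheel '[[0,0,0,0,0,0,0.055],[0,0,0,0,0,0,0.050],[0,0,0,0,0,0,0.046],[0,0,0,0,0,0,0.040],[0,0,0,0,0,0,0.035],[0,0,0,0,0,0,0.03],[0,0,0,0,0,0,0.03],[0,0,0,0,0,0,0.03]]' 40
python3 -c "
from h import *
st()"
```

```text
time: 4.87
tool_pos: [596.9, 14.2, 135.2]
tcp_rot: [-180.0, -35.1, -3.0]
ft_force: [-2.2, -0.6, 4.7]
finger_gap: 41.3
grip_force: 41.0
4.87 [596.9  14.2 135.2] [-180.    -35.06   -2.98] F [-2.2 -0.6  4.7] M [0.06 0.27 0.  ] gap 41.3 41.0 q [ -4. -16. 126.   1.  34.  89.]
```

```bash
python3 -m handwheel '[[0.003,0,-0.004,0,0,0,0.03],[0.003,0,-0.004,0,0,0,0.03],[0.003,0,-0.004,0,0,0,0.03],[0.003,0,-0.004,0,0,0,0.03],[0,0,0,0,0,0,0.03],[0,0,0,0,0,0,0.03]]'
python3 - <<'E'
from h import *
st(); go(case(-150,-9,175),tilt(35))
p,d=r.snapshot("scene"); cv2.imwrite("pics/a3.png",cv2.resize(p[130:270,190:320],None,fx=4,fy=4,interpolation=cv2.INTER_CUBIC))
E
```

```text
time: 5.37
tool_pos: [597.6, 14.1, 155.3]
tcp_rot: [180.0, -35.1, -3.0]
ft_force: [0.1, -0.1, -3.2]
finger_gap: 40.9
grip_force: 40.8
5.37 [597.6  14.1 155.3] [180.   -35.06  -2.97] F [ 0.1 -0.1 -3.2] M [0.04 0.61 0.02] gap 40.9 40.8 q [ -4. -17. 126.   1.  37.  89.]
turn [-0.05 -0.06  0.07] |0.1| then shift [-105.1    0.4  -97.6] |143| (shift in present axes [-105.     0.2  -97.7] )
```

View pics/a3.png

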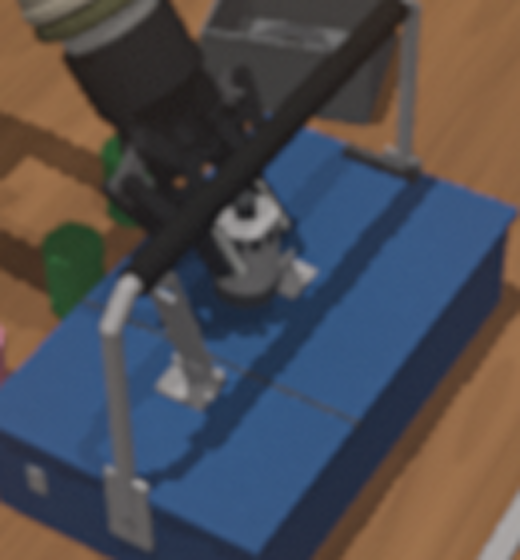

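The cartridge (250,255) is off the lid, upright in the jaws. Backing out from under the handle.

```bash
python3 -m handwheel '[[-0.0175,0,-0.0163,0,0,0,0.03],[-0.0175,0,-0.0163,0,0,0,0.03],[-0.0175,0,-0.0163,0,0,0,0.03],[-0.0175,0,-0.0163,0,0,0,0.03],[-0.0175,0,-0.0163,0,0,0,0.03],[-0.0175,0,-0.0163,0,0,0,0.03],[0,0,0,0,0,0,0.03],[0,0,0,0,0,0,0.03]]'
python3 -c "
from h import *
st(); go([440,-10,220],tilt(35)); go([450,-365,200],tilt(35,-15))"
```

```text
time: 6.08
tool_pos: [462.0, 22.4, 184.1]
tcp_rot: [179.9, -34.5, -3.0]
ft_force: [-0.0, 0.3, -3.3]
finger_gap: 41.0
grip_force: 42.7
6.08 [462.   22.4 184.1] [179.94 -34.46  -2.96] F [-0.   0.3 -3.3] M [ 0.03  0.49 -0.02] gap 41.0 42.7 q [ -4. -51. 143.   1.  54.  89.]
turn [0.01 0.54 0.08] |0.5| then shift [  4.   33.5 -41. ] |53| (shift in present axes [  3.6  33.5 -41. ] )
turn [-6.79  0.53  9.89] |12.0| then shift [ 81.8 377.3  37.8] |388| (shift in present axes [ 15.6 387.5  -8.1] )
```

```bash
python3 -m handwheel '[[0.002,0.02,0.002,0,0,0,0.03],[0.002,0.033,0.002,0,0,0,0.03],[0.002,0.035,0.002,0,0,0,0.03],[0.002,0.035,0.002,0,0,0,0.03],[0.002,0.035,0.002,0,0,0,0.03],[0.002,0.035,0.002,0,0,0,0.03],[0.002,0.035,0.002,0,0,0,0.03],[0.002,0.035,0.002,0,0,0,0.03]]'
python3 -c "
from h import *
st(); go([456,-358,150],tilt(35,-20))"
```

```text
time: 6.75
tool_pos: [469.7, -244.3, 179.8]
tcp_rot: [179.8, -34.5, -3.0]
ft_force: [0.7, 1.8, -2.7]
finger_gap: 40.9
grip_force: 42.8
6.75 [ 469.7 -244.3  179.8] [179.82 -34.5   -3.03] F [ 0.7  1.8 -2.7] M [ 0.03  0.52 -0.04] gap 40.9 42.8 q [-49. -28. 130.  29.  55.  32.]
turn [-9.49  0.48 13.94] |16.9| then shift [  4.2 111.6  39.3] |118| (shift in present axes [-23.2 114.2  20.6] )
```

```bash
python3 -m handwheel '[[0,0,0,-2.37,0.12,3.48,0.03],[0,0,0,-2.37,0.12,3.48,0.03],[0,0,0,-2.37,0.12,3.48,0.03],[0,0,0,-2.37,0.12,3.48,0.03],[0.001,0.028,0.0098,0,0,0,0.03],[0.001,0.028,0.0098,0,0,0,0.03],[0.001,0.028,0.0098,0,0,0,0.03],[0.001,0.028,0.0098,0,0,0,0.03]]'
python3 -m handwheel '[[0,0,0,0,0,0,0.03],[0,0,0,0,0,0,0.03],[0,0,0,0,0,0,0.03]]' >/dev/null
python3 - <<'E'
from h import *
st(); go([458,-358,80],tilt(35,-20))
p,d=r.snapshot("scene"); cv2.imwrite("pics/a4.png",cv2.resize(p[200:370,40:240],None,fx=3.5,fy=3.5,interpolation=cv2.INTER_CUBIC))
E
```

```text
time: 7.42
tool_pos: [456.2, -356.9, 149.7]
tcp_rot: [180.0, -35.0, -19.8]
ft_force: [0.5, 0.1, -3.2]
finger_gap: 41.3
grip_force: 43.1
7.67 [ 455.9 -355.5  149.4] [-179.89  -34.86  -19.98] F [ 0.3  1.1 -3.4] M [0.16 0.53 0.05] gap 41.0 43.1 q [-54. -18. 126.  27.  45.  40.]
turn [-0.12  0.14  0.02] |0.2| then shift [-37.5   1.7  58.5] |69| (shift in present axes [-37.3   1.8  58.5] )
```

View pics/a4.png

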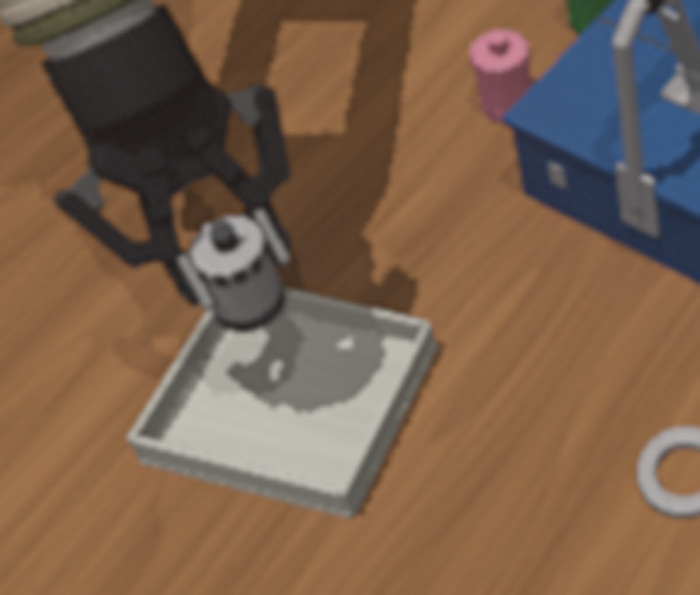

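The cartridge (240,270) hangs upright in the jaws, over the tray's centre once lowered. The tray is clear.

```bash
python3 -m handwheel '[[-0.0063,0.0003,0.0098,0,0,0,0.03],[-0.0063,0.0003,0.0098,0,0,0,0.03],[-0.0063,0.0003,0.0098,0,0,0,0.03],[-0.0063,0.0003,0.0098,0,0,0,0.03],[-0.0063,0.0003,0.0098,0,0,0,0.03],[-0.006,0,0.009,0,0,0,0.03],[0,0,0,0,0,0,0.03],[0,0,0,0,0,0,0.03]]'
python3 -c "
from h import *
st(); go([458,-358,54],tilt(35,-20))"
```

```text
time: 8.38
tool_pos: [457.6, -356.7, 79.4]
tcp_rot: [-179.8, -34.8, -20.0]
ft_force: [-0.6, -0.6, -3.2]
finger_gap: 40.9
grip_force: 43.1
8.38 [ 457.6 -356.7   79.4] [-179.79  -34.77  -19.97] F [-0.6 -0.6 -3.2] M [0.2  0.51 0.01] gap 40.9 43.1 q [-54. -10. 128.  33.  36.  33.]
turn [-0.23  0.23  0.02] |0.3| then shift [-13.9   1.1  21.3] |25| (shift in present axes [-13.9   1.2  21.3] )
```

```bash
python3 -m handwheel '[[-0.0023,0,0.0033,-0.2,0.2,0,0.03],[-0.0023,0,0.0033,0,0,0,0.03],[-0.0023,0,0.0033,0,0,0,0.03],[-0.0023,0,0.0033,0,0,0,0.03],[-0.0023,0,0.0033,0,0,0,0.03],[-0.0023,0,0.0033,0,0,0,0.03],[0,0,0,0,0,0,0.03],[0,0,0,0,0,0,0.03]]'
python3 -m handwheel '[[-0.0006,0,0.0008,0,0,0,0.03],[-0.0006,0,0.0008,0,0,0,0.03],[0,0,0,0,0,0,0.03]]'
```

```text
time: 9.05
tool_pos: [458.1, -357.5, 56.5]
tcp_rot: [179.9, -35.1, -19.9]
ft_force: [-0.4, -0.9, -3.4]
finger_gap: 40.9
grip_force: 43.1
time: 9.3
tool_pos: [458.2, -357.8, 55.1]
tcp_rot: [179.9, -35.1, -19.9]
ft_force: [0.2, -0.0, -3.3]
finger_gap: 41.4
grip_force: 43.1
```

```bash
python3 -m handwheel '[[-0.0006,0,0.0008,0,0,0,0.03],[-0.0006,0,0.0008,0,0,0,0.03],[-0.0006,0,0.0008,0,0,0,0.03],[0,0,0,0,0,0,0.03],[0,0,0,0,0,0,0.03]]'
python3 -m handwheel '[[-0.0006,0,0.0008,0,0,0,0.03],[-0.0006,0,0.0008,0,0,0,0.03],[0,0,0,0,0,0,0.03],[0,0,0,0,0,0,0.03]]'
```

```text
time: 9.72
tool_pos: [458.0, -357.6, 51.9]
tcp_rot: [179.9, -35.1, -19.9]
ft_force: [-0.6, -0.0, -2.9]
finger_gap: 40.7
grip_force: 43.1
time: 10.05
tool_pos: [458.0, -357.6, 49.9]
tcp_rot: [179.9, -35.1, -19.9]
ft_force: [-0.0, 0.4, -3.7]
finger_gap: 40.9
grip_force: 43.1
```

```bash
python3 -m handwheel '[[-0.0006,0,0.0008,0,0,0,0.03],[0,0,0,0,0,0,0.03],[0,0,0,0,0,0,0.03]]'
python3 -m handwheel '[[-0.0006,0,0.0008,0,0,0,0.03],[0,0,0,0,0,0,0.03],[0,0,0,0,0,0,0.03]]'
```

```text
time: 10.3
tool_pos: [458.2, -357.9, 49.3]
tcp_rot: [179.9, -35.1, -19.9]
ft_force: [0.1, 0.1, -1.9]
finger_gap: 41.2
grip_force: 43.2
time: 10.55
tool_pos: [458.7, -358.3, 49.3]
tcp_rot: [179.8, -35.2, -19.9]
ft_force: [-1.1, 3.1, 5.2]
finger_gap: 40.7
grip_force: 44.0
```

```bash
python3 -m handwheel '[[0,0,0,0,0,0,0.044],[0,0,0,0,0,0,0.048],[0,0,0,0,0,0,0.054],[0,0,0,0,0,0,0.062],[0,0,0,0,0,0,0.068],[0,0,0,0,0,0,0.070],[0,0,0,0,0,0,0.070]]'
python3 - <<'E'
from h import *
st()
p,d=r.snapshot("scene"); cv2.imwrite("pics/a5.png",cv2.resize(p[200:370,40:240],None,fx=3.5,fy=3.5,interpolation=cv2.INTER_CUBIC))
E
```

```text
time: 11.13
tool_pos: [457.9, -357.6, 48.0]
tcp_rot: [179.9, -35.1, -19.9]
ft_force: [0.0, 0.2, 0.7]
finger_gap: 69.9
grip_force: 0.0
11.13 [ 457.9 -357.6   48. ] [179.89 -35.1  -19.9 ] F [0.  0.2 0.7] M [ 0.07  0.27 -0.02] gap 69.9 0.0 q [-54.  -6. 129.  37.  32.  28.]
```

View pics/a5.png

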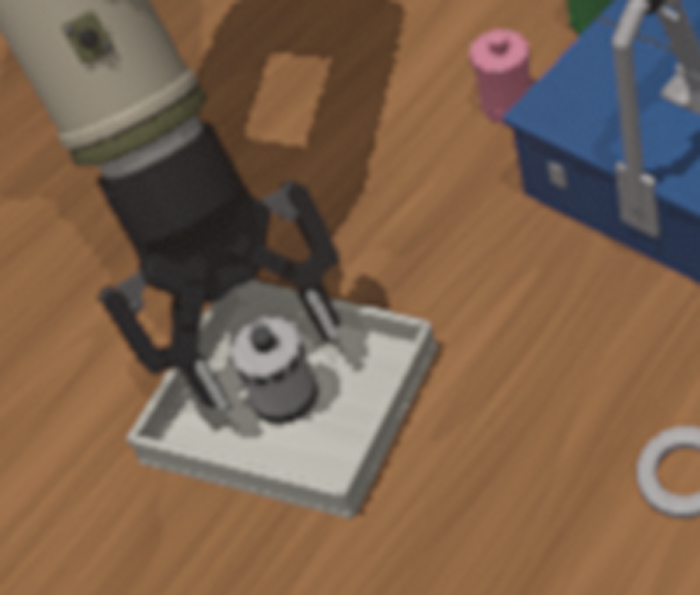

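The cartridge (275,370) stands upright and free in the tray, with both fingers open on either side of it. Backing off along the tool axis.

```bash
python3 -m handwheel '[[0,0,-0.008,0,0,0,0.07],[0,0,-0.015,0,0,0,0.07],[0,0,-0.02,0,0,0,0.07],[0,0,-0.02,0,0,0,0.07],[0,0,-0.02,0,0,0,0.07],[0.01,0,-0.02,0,0,0,0.07],[0.01,0,-0.02,0,0,0,0.03],[0.01,0,-0.02,0,0,0,0]]'
python3 - <<'E'
from h import *
st(); go(case(-102,-130,282),tilt(40))
E
```

```text
time: 11.85
tool_pos: [403.3, -337.5, 183.1]
tcp_rot: [179.9, -35.1, -19.9]
ft_force: [0.9, -0.2, 0.1]
finger_gap: 47.0
grip_force: 0.0
11.85 [ 403.3 -337.5  183.1] [179.88 -35.09 -19.93] F [ 0.9 -0.2  0.1] M [ 0.07  0.26 -0.06] gap 47.0 0.0 q [-60. -31. 132.  27.  53.  39.]
turn [ 10.4    4.89 -13.37] |17.6| then shift [ 125.8 -240.1  -23.6] |272| (shift in present axes [  63.4 -253.2  -76.8] )
```

```bash
python3 -m handwheel '[[0,0,0,3.47,1.63,-4.46,0],[0,0,0,3.47,1.63,-4.46,0],[0,0,0,3.47,1.63,-4.46,0],[0.016,-0.03,-0.003,0,0,0,0],[0.016,-0.03,-0.003,0,0,0,0],[0.016,-0.03,-0.003,0,0,0,0],[0.016,-0.03,-0.003,0,0,0,0],[0.016,-0.03,-0.003,0,0,0,0]]'
python3 -m handwheel '[[0.016,-0.03,-0.003,0,0,0,0],[0.016,-0.03,-0.003,0,0,0,0],[0.014,-0.03,-0.003,0,0,0,0],[0,0,0,0,0,0,0],[0,0,0,0,0,0,0]]'
python3 - <<'E'
from h import *
st(); go(case(-12,-130,175),tilt(40))
E
```

```text
time: 12.52
tool_pos: [464.1, -190.1, 245.4]
tcp_rot: [-179.9, -39.9, -3.5]
ft_force: [0.9, -0.2, 0.2]
finger_gap: 0.1
grip_force: 0.0
time: 12.93
tool_pos: [499.6, -100.2, 282.8]
tcp_rot: [180.0, -40.0, -2.9]
ft_force: [-0.7, -0.2, -0.4]
finger_gap: -0.1
grip_force: 0.0
12.93 [ 499.6 -100.2  282.8] [179.96 -40.01  -2.94] F [-0.7 -0.2 -0.4] M [-0.04  0.28 -0.03] gap -0.1 0.0 q [-28. -47. 133.  19.  58.  60.]
turn [-0.03 -0.01  0.09] |0.1| then shift [ -2.1   2.  139. ] |139| (shift in present axes [ -2.1   2.  139. ] )
```

```bash
python3 -m handwheel '[[-0.002,0.002,0.02,0,0,0,0],[0,0,0.02,0,0,0,0],[0,0,0.02,0,0,0,0],[0,0,0.02,0,0,0,0],[0,0,0.01,0,0,0,0],[0,0,0,0,0,0,0]]'
python3 -c "
from h import *
go(case(-12,-130,175),tilt(40))"
```

```text
time: 13.43
tool_pos: [553.3, -109.2, 206.8]
tcp_rot: [-179.8, -39.6, -3.5]
ft_force: [-0.3, -0.0, -0.2]
finger_gap: 0.3
grip_force: 0.0
turn [ 0.13  0.44 -0.37] |0.6| then shift [ 5.3 -4.1 46. ] |46| (shift in present axes [ 5.6 -4.2 45.9] )
```

```bash
python3 -m handwheel '[[0.0055,-0.004,0.012,0.1,0.4,-0.4,0],[0,0,0.012,0,0,0,0],[0,0,0.012,0,0,0,0],[0,0,0.009,0,0,0,0],[0,0,0,0,0,0,0],[0,0,0,0,0,0,0]]'
python3 - <<'E'
from h import *
go(case(-12,-130,175),tilt(40)); print(r.sense()["time"])
p,d=r.snapshot("scene"); cv2.imwrite("pics/a6.png",cv2.resize(p[130:270,190:320],None,fx=4,fy=4,interpolation=cv2.INTER_CUBIC))
E
```

```text
time: 13.93
tool_pos: [587.4, -106.9, 179.9]
tcp_rot: [179.8, -40.2, -2.9]
ft_force: [-0.8, -0.9, 0.5]
finger_gap: -0.1
grip_force: 0.0
turn [ 0.07 -0.22  0.11] |0.3| then shift [-3.4 -0.   3.5] |5| (shift in present axes [-3.4 -0.   3.5] )
13.9333
```

View pics/a6.png

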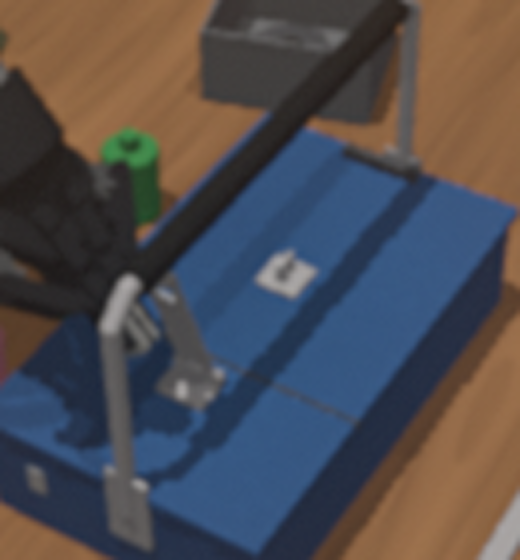

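The shut fingers (140,330) are on the -y side of the hasp (180,320), beneath the handle, and the staple plate (285,270) is free. Pushing towards +y.

```bash
python3 -m handwheel '[[-0.003,-0.005,0.0035,0,0,0,0],[0,-0.006,0,0,0,0,0],[0,-0.006,0,0,0,0,0],[0,-0.006,0,0,0,0,0],[0,-0.006,0,0,0,0,0],[0,-0.006,0,0,0,0,0],[0,0,0,0,0,0,0]]'
python3 -c "
from h import *
st(); go(case(-12,-71,175),tilt(40))"
```

```text
time: 14.57
tool_pos: [590.1, -69.4, 176.0]
tcp_rot: [179.8, -40.3, -2.7]
ft_force: [-0.1, 1.2, 1.1]
finger_gap: -0.4
grip_force: 0.0
14.57 [590.1 -69.4 176. ] [179.81 -40.33  -2.73] F [-0.1  1.2  1.1] M [0.03 0.31 0.01] gap -0.4 0.0 q [-17. -23. 130.  16.  35.  66.]
turn [-0.02 -0.33  0.25] |0.4| then shift [ -1.4 -21.4   0.1] |21| (shift in present axes [ -1.3 -21.4   0.1] )
```

```bash
python3 -m handwheel '[[-0.001,-0.006,0,0,-0.3,0.2,0],[0,-0.006,0,0,0,0,0],[0,-0.006,0,0,0,0,0],[0,-0.004,0,0,0,0,0],[0,0,0,0,0,0,0],[0,0,0,0,0,0,0]]'
cat >> h.py <<'E'
def hasp():
    for n in("scene","top"):
        p,d=r.snapshot(n); w=world(n,d)[d>0]; c=p[d>0].astype(int); q=CZ.inv().apply(w-C)
        k=(abs(q[:,0])<16)&(q[:,1]>-75)&(q[:,1]<62)&(q[:,2]>101)&(q[:,2]<228)&(c.min(1)>95)
        q=q[k]; o=np.argsort(q[:,2]); print(n,len(q),q[o][::max(1,len(q)//8)].round(0).tolist())
E
python3 -c "
from h import *
hasp(); st(); go(case(-12,-45,166),tilt(40))"
```

```text
time: 15.07
tool_pos: [590.4, -48.5, 175.1]
tcp_rot: [180.0, -40.0, -3.0]
ft_force: [1.0, -0.3, 0.6]
finger_gap: -0.0
grip_force: 0.0
scene 130 [[0.0, 18.0, 102.0], [-2.0, 26.0, 109.0], [8.0, -65.0, 144.0], [8.0, -59.0, 159.0], [1.0, -57.0, 168.0], [11.0, -55.0, 174.0], [8.0, -54.0, 179.0], [-1.0, -53.0, 183.0], [9.0, -51.0, 190.0]]
top 26 [[-3.0, 25.0, 103.0], [-1.0, 25.0, 109.0], [3.0, -49.0, 182.0], [-3.0, -50.0, 187.0], [-9.0, -41.0, 217.0], [-3.0, -44.0, 217.0], [-6.0, -41.0, 218.0], [-0.0, -44.0, 219.0], [-6.0, -47.0, 220.0]]
15.17 [590.4 -49.  175.1] [179.97 -40.01  -3.07] F [ 0.4  0.2 -0.3] M [0.01 0.33 0.  ] gap -0.1 0.0 q [-14. -23. 130.  12.  34.  72.]
turn [ 0.03 -0.01 -0.01] |0.0| then shift [ -6.  -27.    6.8] |29| (shift in present axes [ -6.  -27.    6.8] )
```

```bash
python3 -m handwheel '[[-0.0012,-0.0054,0.0014,0,0,0,0],[-0.0012,-0.0054,0.0014,0,0,0,0],[-0.0012,-0.0054,0.0014,0,0,0,0],[-0.0012,-0.0054,0.0014,0,0,0,0],[-0.0012,-0.0054,0.0014,0,0,0,0],[0,0,0,0,0,0,0],[0,0,0,0,0,0,0]]'
python3 -c "
from h import *
st(); go(case(-12,-29,143),tilt(40))"
```

```text
time: 15.75
tool_pos: [591.6, -21.2, 165.4]
tcp_rot: [180.0, -40.0, -3.0]
ft_force: [0.6, 0.2, 0.9]
finger_gap: -0.0
grip_force: 0.0
15.75 [591.6 -21.2 165.4] [179.98 -39.97  -3.01] F [0.6 0.2 0.9] M [ 0.05  0.28 -0.03] gap -0.0 0.0 q [ -9. -23. 130.   8.  33.  79.]
turn [-0.01  0.03  0.04] |0.1| then shift [-14.3 -15.2  17.2] |27| (shift in present axes [-14.3 -15.2  17.2] )
```

```bash
python3 -m handwheel '[[-0.0029,-0.003,0.0034,0,0,0,0],[-0.0029,-0.003,0.0034,0,0,0,0],[-0.0029,-0.003,0.0034,0,0,0,0],[-0.0029,-0.003,0.0034,0,0,0,0],[-0.0029,-0.003,0.0034,0,0,0,0],[0,0,0,0,0,0,0],[0,0,0,0,0,0,0]]'
python3 -c "
from h import *
hasp();st(); go(case(-12,-25,125),tilt(40))"
```

```text
time: 16.33
tool_pos: [591.9, -6.7, 142.4]
tcp_rot: [180.0, -39.9, -3.1]
ft_force: [0.6, 0.7, -0.5]
finger_gap: -0.3
grip_force: 0.0
scene 394 [[-14.0, -70.0, 101.0], [4.0, -61.0, 106.0], [6.0, -49.0, 111.0], [-5.0, -37.0, 116.0], [7.0, -17.0, 127.0], [3.0, -0.0, 133.0], [5.0, -32.0, 139.0], [-4.0, -33.0, 146.0], [-10.0, -36.0, 159.0]]
top 184 [[-12.0, -67.0, 102.0], [-9.0, -64.0, 104.0], [2.0, -47.0, 107.0], [-11.0, -45.0, 112.0], [-5.0, -14.0, 123.0], [-6.0, -8.0, 129.0], [-4.0, 8.0, 134.0], [7.0, 18.0, 139.0]]
16.43 [592.3  -7.  143.3] [179.97 -39.99  -3.07] F [-0.9 -0.6  0.5] M [0.03 0.28 0.01] gap -0.1 0.0 q [ -7. -20. 131.   5.  29.  82.]
turn [ 0.03  0.01 -0.01] |0.0| then shift [-11.7  -4.9  14.1] |19| (shift in present axes [-11.7  -5.   14.1] )
```

```bash
python3 -m handwheel '[[-0.0024,-0.001,0.0028,0,0,0,0],[-0.0024,-0.001,0.0028,0,0,0,0],[-0.0024,-0.001,0.0028,0,0,0,0],[-0.0024,-0.001,0.0028,0,0,0,0],[-0.0024,-0.001,0.0028,0,0,0,0],[0,0,0,0,0,0,0],[0,0,0,0,0,0,0]]'
python3 -m handwheel '[[-0.0012,0,0.0014,0,0,0,0],[-0.0012,0,0.0014,0,0,0,0],[0,0,0,0,0,0,0],[0,0,0,0,0,0,0]]'
```

```text
time: 17.02
tool_pos: [592.0, -1.9, 124.2]
tcp_rot: [180.0, -39.9, -3.1]
ft_force: [-0.9, 0.4, -0.2]
finger_gap: 0.1
grip_force: 0.0
time: 17.35
tool_pos: [592.4, -2.0, 121.2]
tcp_rot: [180.0, -40.0, -3.1]
ft_force: [-0.3, -0.4, 0.2]
finger_gap: 0.3
grip_force: 0.0
```

Now down in 1 mm steps until the force shows the stop.

```bash
for i in 1; do :; done
python3 -m handwheel '[[-0.0006,0,0.0008,0,0,0,0],[-0.0006,0,0.0008,0,0,0,0],[0,0,0,0,0,0,0],[0,0,0,0,0,0,0]]'
python3 -m handwheel '[[-0.0006,0,0.0008,0,0,0,0],[0,0,0,0,0,0,0],[0,0,0,0,0,0,0]]'
python3 -c "
from h import *
hasp()"
```

```text
time: 17.68
tool_pos: [592.5, -2.0, 119.3]
tcp_rot: [180.0, -40.0, -3.1]
ft_force: [-1.0, 0.2, 0.3]
finger_gap: -0.2
grip_force: 0.1
time: 17.93
tool_pos: [593.1, -2.1, 119.1]
tcp_rot: [180.0, -40.1, -3.1]
ft_force: [-1.8, -0.7, 4.2]
finger_gap: -0.2
grip_force: 2.1
scene 148 [[-9.0, -50.0, 101.0], [-3.0, -35.0, 101.0], [8.0, 41.0, 102.0], [12.0, -27.0, 102.0], [5.0, 46.0, 103.0], [-2.0, 32.0, 107.0], [3.0, -26.0, 115.0], [-2.0, -31.0, 123.0], [-13.0, -19.0, 133.0]]
top 53 [[-8.0, -73.0, 101.0], [1.0, 16.0, 101.0], [1.0, -73.0, 102.0], [9.0, 23.0, 102.0], [11.0, -43.0, 102.0], [4.0, -72.0, 103.0], [4.0, 10.0, 104.0], [-1.0, 34.0, 106.0], [4.0, 50.0, 108.0]]
```

```bash
python3 -m handwheel '[[-0.0006,0,0.0008,0,0,0,0],[0,0,0,0,0,0,0],[0,0,0,0,0,0,0]]'
python3 -m handwheel '[[-0.0006,0,0.0008,0,0,0,0],[0,0,0,0,0,0,0],[0,0,0,0,0,0,0]]'
```

```text
time: 18.28
tool_pos: [593.7, -2.1, 118.9]
tcp_rot: [180.0, -40.2, -3.1]
ft_force: [-5.6, 0.1, 9.1]
finger_gap: 0.1
grip_force: 4.7
time: 18.53
tool_pos: [594.3, -2.2, 118.8]
tcp_rot: [180.0, -40.3, -3.1]
ft_force: [-7.0, 0.3, 11.7]
finger_gap: -0.1
grip_force: 6.3
```

At its stop. Lift straight up, then back out along the tool axis.

```bash
python3 -m handwheel '[[0.0026,0,-0.003,0,0,0,0],[0.004,0,-0.005,0,0,0,0],[0,0,-0.015,0,0,0,0],[0,0,-0.02,0,0,0,0],[0,0,-0.03,0,0,0,0],[0,0,-0.03,0,0,0,0],[0,0,-0.03,0,0,0,0],[0,0,-0.02,0,0,0,0]]'
python3 -m handwheel '[[0,0,0,0,0,0,0],[0,0,0,0,0,0,0],[0,0,0,0,0,0,0]]'
python3 - <<'E'
from h import *
p,d=r.snapshot("scene"); st(); hasp()
cv2.imwrite("pics/a7.png",cv2.resize(p[100:370,60:360],None,fx=2.2,fy=2.2,interpolation=cv2.INTER_CUBIC))
E
```

```text
time: 19.2
tool_pos: [498.4, 3.1, 239.8]
tcp_rot: [180.0, -40.1, -3.1]
ft_force: [0.2, 1.0, 0.6]
finger_gap: -0.1
grip_force: 0.0
time: 19.45
tool_pos: [499.4, 3.0, 236.9]
tcp_rot: [180.0, -40.0, -3.1]
ft_force: [-0.4, 0.2, -0.4]
finger_gap: 0.2
grip_force: 0.0
19.5 [499.2   3.1 236. ] [179.98 -39.87  -3.09] F [ 0.4 -0.2 -0.2] M [ 0.05  0.29 -0.03] gap -0.0 0.0 q [ -7. -49. 139.   4.  51.  84.]
scene 112 [[10.0, -56.0, 101.0], [-1.0, -66.0, 101.0], [5.0, -0.0, 102.0], [-3.0, -35.0, 102.0], [12.0, 39.0, 102.0], [2.0, 45.0, 102.0], [2.0, -39.0, 104.0], [12.0, 45.0, 108.0]]
top 71 [[-10.0, 24.0, 101.0], [9.0, 32.0, 101.0], [-1.0, -3.0, 101.0], [1.0, 3.0, 102.0], [7.0, -69.0, 102.0], [7.0, -31.0, 103.0], [-13.0, -17.0, 103.0], [7.0, -72.0, 104.0], [-2.0, 50.0, 106.0]]
```

View pics/a7.png

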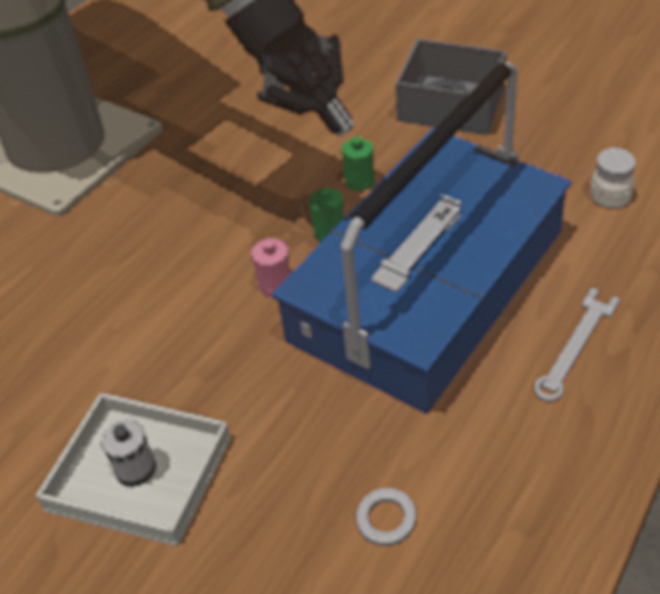

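The hasp (420,240) lies flat with the staple through its slot. The cartridge (128,450) stands in the tray, nothing else has moved, and the arm is clear.

```bash
python3 -c "
from bench import r
print(r.hand_in())"
```

```text
the job is handed in; nothing more can be done
None
```

The job is handed in at about 19.5 s: the cartridge stands upright in the tray, the hasp is pressed down to its stop on the staple, and the other things on the bench look unmoved in the last picture; the hand-in gave no verdict.

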